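# Close the clay extruder with its bayonet cap

### The job

Close the feed mouth of the clay extruder with the blue cap so the clay inside will not dry out: line up its two lugs with the two slots, push it in until its flange lies flush, twist it clockwise (as seen looking into the mouth) up to its stop so it locks, then let go. Leave the yellow cap and the other loose things on the table where they are.

Things in the scene. Friction and masses are not known exactly. Their poses are not given: they have to be found in the camera images.
- cap: blue cap, loose, about 0.25 kg, upright on the table at the start. Origin: centre of its underside; z along its axis (out of the mouth once fitted), x along its grip bar. From the underside up (mm): aluminium core, radius 17 tapering out to 22.5 at height 10 and on to 26; blue flange, radius 42, height 26 to 32; grip bar. Half a turn round it fits as well.
- cap_grip (a point): point on the cap's axis 57 mm above its underside, in the blue upright grip bar: 56 mm long (cap x), 12 mm thick (cap y), standing on the flange at height 32 to 68 mm. A white mark on the flange beyond each end of the bar shows where the lugs are.
- cap_lug (a point): outer end of one of the cap's two like lugs, under the flange on cap +x (this point) and -x: 12 mm wide, height 10 to 16 mm over the underside, reaching radius 32 mm.
- mouth: round feed mouth on top of the extruder's barrel, fixed, 190 mm above the table. Origin: centre of its face; z out of it along the barrel, tipped 30 degrees from vertical roughly towards the robot; y (level) through the two slots. Steel rim, radius 50 mm. Fitted, the cap's flange lies on the face, its origin 26 mm inside (z = -26 mm), with 2 mm play under the ledge, 3.5 mm side play.
- slot (a point): in the plane of the mouth's face, middle of one of two slots, on mouth +y (this point) and -y, in the brass ledge round the opening. Ledge: 8 mm deep from the face, inner radius 26 mm; slots 46 degrees wide, out to radius 36 mm, white mark on the rim at each. Below the ledge is a space of radius 36 mm, 30 mm deep, where the lugs turn.
- lock_dot (a point): one of two red dots on the mouth's rim (the other faces it), 60 degrees clockwise of a slot as seen looking into the mouth (a negative turn about mouth z). Lugs turn only that way, from the slots to solid stops where the cap's white marks and bar ends point at the dots. No spring or click: only friction resists.
- extruder: bench clay extruder, fixed: grey base plate 300 x 170 mm, slanting steel barrel of radius 48 mm, green gear housing 140 mm high behind it, short brass nozzle at one side. Origin: on the table straight below the mouth's centre; x points from the mouth to the gear housing (away from the mouth's lean), z up.
- spare: yellow cap, the same size and shape as the blue one, of another machine; stands on the table, to be left alone. Origin: centre of its underside, z up, x along its grip bar.
- bird: fired clay bird figurine, terracotta, 130 mm high, foot of radius 28 mm, loose. Origin: centre of its foot.
- brush_jar: green glass jar, radius 37 mm, 90 mm high, with two brush handles standing out to 140 mm high, loose. Origin: centre of its underside.
- bowl: blue glazed bowl, rim radius 85 mm, 75 mm high, loose. Origin: centre of its underside.
- bottle: black drinking bottle with steel cap, radius 33 mm, 210 mm high, loose. Origin: centre of its underside.
- spatula: modelling spatula 200 mm long lying on the table, loose. Origin: on the table under its middle; x along it.
Mind the look-alikes: they are no part of the job. Of the things that look like the cap, the middle-sized one is meant.

How it is judged:
On the way:
1. the blue cap is pushed into the mouth with its lugs through the slots, flange flush, not yet twisted (x of cap in the frame of mouth between -0.005 and 0.005 m and y of cap in the frame of mouth between -0.005 and 0.005 m and z of cap in the frame of mouth below -0.0235 m and angle between the z axis of cap and the z axis of mouth, either way round below 0.08 rad and angle between the x axis of cap and the y axis of mouth, either way round below 0.5 rad), for 0.05 s.
At the end, for the whole second after the job is handed in: The blue cap is in the mouth, its axis within 5 mm to either side and 0.08 rad of the mouth's, its flange within 2.5 mm of lying flush on the face, twisted at least 0.87 rad (50 of the 60 degrees) clockwise from the slots so that its lugs are under the ledge, at rest and released (x of cap in the frame of mouth between -0.005 and 0.005 m and y of cap in the frame of mouth between -0.005 and 0.005 m and z of cap in the frame of mouth below -0.0235 m and angle between the z axis of cap and the z axis of mouth, either way round below 0.08 rad and angle between the x axis of cap and the y axis of mouth, either way round above 0.87 rad and linear speed of cap below 0.01 m/s); the robot touches nothing.
It fails at once if the yellow cap is moved more than 30 mm (distance of spare from where it was at the start of the episode above 0.03 m).
It fails at once if the bird, brush jar, bowl, bottle or spatula is moved more than 30 mm (distance of any of bird, brush_jar, bowl, bottle, spatula from where it was at the start of the episode above 0.03 m).
It also fails if it takes over 45 s, if anything falls off the work surface, if the arm or the gripper's body presses on something with over 40 N, if the wrist force passes 120 N, or if a joint passes its speed limit or range.

### The arm

A 6-joint arm with a two-finger parallel gripper is mounted at the origin on the work surface. World frame = base frame: x ahead of the robot, y to its left, z up, the work surface at z = 0. Lengths are in m, angles in rad, forces in N, time in s.
With the tool pointing down it reaches from about 0.3 to 0.775 m from the base axis. Payload 14.6 kg.
Tool frame: the origin (TCP) lies on the centre line of the jaws, within the pads' length; the fingertips stand ctrl.tcp_to_tips ahead of it and the grasp point (between the pads) lies 2 mm behind it (ctrl.tcp_to_tips is the distance from the TCP to the fingertips, in m); z points along the fingers, y is the line along which they close (so a half turn about z gives the same grasp; the last joint's range is limited). The gripper opens to 94 mm and grips with 3 to 60 N. Pads are 16 mm wide; open, the fingers measure 119 mm over their backs; the gripper's body (75 mm by 177 mm) begins 78 mm behind the grasp point.
Start: joints at [-1.375, 0.3, 1.521, -0, 1.321, -0.067], TCP at [0.143, -0.531, 0.222] pointing down, gripper open.
Joint ranges: [-3.03, 3.03], [-0.79, 2.21], [0.23, 2.52], [-1.04, 4.18], [0, 3.07], [-2.55, 2.55]. Speed limits (rad/s): [2.22, 2.22, 2.57, 3.14, 3.14, 3.14].

### API

Orientations are given as [roll, pitch, yaw] about the fixed x, y, z axes, in that order (R = Rz(yaw) Ry(pitch) Rx(roll)).
In Python, from station import telemetry, viewer, hand_in, ctrl gives the robot as it stands.
- The arm moves only by the tool step_arm, never from a script. Its argument "plan" is a list of rows, each an object of numbers: "dx", "dy", "dz": the shift along the tool's x, y, z scaled (see below); "rx", "ry", "rz": the turn, a rotation vector about the tool's x, y, z scaled (see below); "claw": the closure, from 0 (fully open) to 1 (shut). In form: [{"dx": .., "dy": .., "dz": .., "rx": .., "ry": .., "rz": .., "claw": ..}, ...]. A call has 1 to 10 rows; each row shifts and turns the commanded pose from where the row before left it, along the tool's axes as they then stand; what a row does not reach is not made up. The controller multiplies each number of a shift by 0.1 m and each number of a turn by 90 degrees. A row lasts 1/10 s, in which the tool goes at most 50 mm and 8.59 degrees, less where a joint would pass 70% of its speed; a pose out of reach is approached as far as the arm can. A call with a number of a shift or a turn outside -1 to 1 is refused whole. A call with a gripper value outside its range is refused whole. The fingers move at their own pace and stop on an object; "grip_force" is the grip in N (left out, the last holds). Time passes only in rows, so rows that do not move let the fingers close. It gives the time, the measured TCP pose, the force, the opening and the grip force at its end, in the units of the state.
- telemetry.get_obs(): the state, without advancing time (a new reading comes with each control period).
- viewer.camera(name): name is "side" or "top" or "wrist"; returns a dict with "img" (384x512x3 uint8, red, green, blue), "z_map" (384x512 float32, m along the optical axis (not along the pixel's ray), 0 where there is no reading), "fx", "fy", "cx", "cy" (pixels), "R" (3x3) and "t" (3): a world point X has camera coordinates R X + t; the wrist camera has in their place "tool_from_camera" (4x4, takes a point from camera to tool coordinates, whose origin is the TCP and whose axes are the flange's). Camera axes: x right, y down, z forward; pixel columns grow to the right and rows downward; lengths in m; the calibration is good to about 2 mm. A picture is of the moment at which its call begins: read the wrist's pose just before it.
- hand_in(): hands the job in; it is judged then, once.
Trained networks look in a picture, given as the dict that the camera call returned (one of the last four; its "shot" number tells which), for a name from the list of things; names that differ only in an ending like _2 or _b are one class to them, and where a whole thing is asked for, a point or a joint stands for the part that bears it (a point fixed in the world has none). Each returns a list of dicts, best first, with "score" (0 to 1); they miss things now and then, are a little off and sometimes report something else, mostly with a low value. They report only what shows in the picture. A call takes as long as a camera call. They do not tell look-alikes from the thing itself.
- viewer.recognise(target, picture): "rect" ([left, top, right, bottom] in pixels, round what is visible of it).
The state is a dict: "time_s": time; "qpos": joint angles; "joint_vel": joint speeds; "tau": joint torques, N m; "ee_pos": TCP position; "eef_rot": TCP orientation; "force": force on the tool from outside, world axes, zero at the start; "moment": the same for the moment, N m; "grip_width": finger opening in m; "grip_force": force on a finger pad.
Only numpy, scipy, OpenCV 4.12 (cv2) and the standard library are available. Lean on these libraries where they do the work, as an engineer would, in place of code of your own. Each camera call takes 0.05 s, during which the arm holds its last target. There are 200 camera calls.

## Working session

There is one attempt and no reset: what is moved stays moved. The work goes in short steps, Python scripts to look and compute and a tool call to move; the robot and the scene stay as the last step left them, time stands still between calls to the robot, and variables do not carry over. Pictures are saved under pics/ and viewed, at most 10 in all, crops included, and the job is handed in when it is done.

Besides the shell and the picture viewer there is one more tool, called after "Call:" by a JSON object that holds its "fn" and its "kwargs". step_arm: Moves the arm, as the interface text tells. Shifts and turns lie within -1 to 1; 1 stands for 0.1 m of shift or 90 degrees of turn. Its arguments: {"type":"object","properties":{"plan":{"type":"array"},"grip_force":{"type":"number"}},"required":["plan"]}

```bash
ls; mkdir -p pics
cat > h.py <<'E'
import numpy as np, cv2
from scipy.spatial.transform import Rotation as Ro
from station import telemetry, viewer, hand_in, ctrl
def save(p,n): cv2.imwrite('pics/'+n, p['img'][:,:,::-1])
def cloud(p, obs=None):
    z=p['z_map']; v,u=np.mgrid[:z.shape[0],:z.shape[1]]
    c=np.stack([(u-p['cx'])/p['fx']*z,(v-p['cy'])/p['fy']*z,z],-1)
    if 'R' in p: return (c-p['t'])@p['R']
    T=np.array(p['tool_from_camera']); c=c@T[:3,:3].T+T[:3,3]
    return c@Ro.from_euler('xyz',obs['eef_rot']).as_matrix().T+obs['ee_pos']
E
python3 - <<'E'
from h import *
o=telemetry.get_obs(); print(o, ctrl.tcp_to_tips)
im=[]
for n in ['side','top']:
    p=viewer.camera(n); np.save(f'{n}.npy',p,allow_pickle=True); im.append(p['img'])
    C=cloud(p)
    for t in ['cap','cap_grip','spare','mouth','slot','lock_dot','extruder','bird','brush_jar','bowl','bottle','spatula']:
        for r in viewer.recognise(t,p)[:4]:
            l,tp,ri,b=map(int,r['rect']); print(n,t,round(r['score'],2),[l,tp,ri,b],C[min((tp+b)//2,383),min((l+ri)//2,511)].round(3))
    cv2.imwrite(f'pics/{n}.png',cv2.resize(p['img'][:,:,::-1],(800,600)))
E
```

```text
pics
{'time_s': 0.0, 'qpos': array([-1.37458427e+00,  3.00499173e-01,  1.52161889e+00,  5.03037769e-06,
        1.32064411e+00, -6.65872893e-02]), 'joint_vel': array([-0.00079317,  0.00189316, -0.00014695,  0.000123  ,  0.00051922,
        0.00065189]), 'tau': array([ 1.25940158e-03, -5.31804264e+01, -3.52738094e+01,  7.08442647e-02,
        2.44195590e-02, -9.08706420e-05]), 'ee_pos': array([ 0.14283898, -0.53087486,  0.22185491]), 'eef_rot': array([-3.14042604e+00, -8.26795888e-05,  2.62798045e-01]), 'force': array([ 0.229951  , -1.06160113,  0.57424226]), 'moment': array([-0.0503535 ,  0.04579569,  0.02862051]), 'grip_force': 0.0, 'grip_width': 0.0939563139429949} 0.017
side cap 0.98 [315, 196, 355, 232] [ 0.324 -0.129  0.055]
side cap 0.62 [132, 170, 241, 258] [0.682 0.167 0.098]
side cap 0.57 [277, 217, 299, 236] [ 0.432 -0.012  0.039]
side cap_grip 0.74 [278, 224, 298, 234] [ 0.432 -0.014  0.026]
side cap_grip 0.7 [277, 195, 303, 218] [ 0.473 -0.108  0.046]
side spare 0.69 [298, 169, 314, 185] [ 0.511 -0.322  0.048]
side mouth 0.88 [178, 173, 227, 234] [0.618 0.166 0.157]
side 
[... 940 characters left out ...]
67]
top mouth 0.56 [198, 129, 235, 175] [0.646 0.118 0.179]
top mouth 0.31 [279, 202, 308, 228] [ 0.477 -0.114  0.06 ]
top slot 0.63 [199, 128, 235, 174] [0.643 0.112 0.207]
top lock_dot 0.74 [197, 129, 233, 176] [0.647 0.122 0.175]
top extruder 0.59 [191, 85, 247, 187] [0.7   0.115 0.148]
top bird 0.59 [299, 127, 331, 150] [ 0.715 -0.175  0.093]
top brush_jar 0.93 [375, 139, 409, 167] [ 0.675 -0.415  0.087]
top brush_jar 0.67 [197, 127, 233, 175] [0.643 0.118 0.207]
top bowl 0.76 [103, 218, 156, 273] [0.369 0.407 0.012]
top bottle 0.75 [197, 132, 232, 176] [0.641 0.124 0.174]
top bottle 0.64 [94, 140, 134, 167] [0.642 0.422 0.147]
top spatula 0.75 [365, 223, 423, 274] [ 0.381 -0.445  0.008]
```

View pics/top.png

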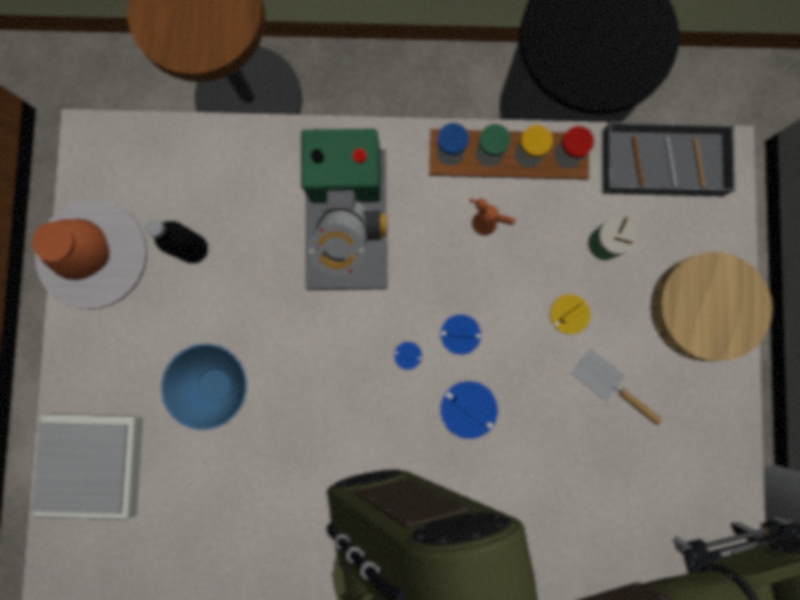

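View pics/side.png

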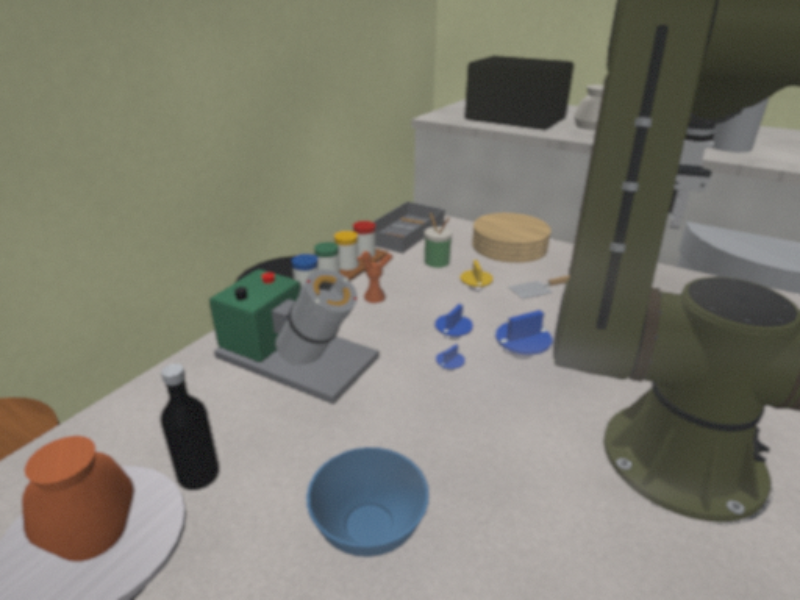

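Look-alikes in the top view (800x600): the large blue cap (468,408), the medium blue cap (460,335), the small blue cap (407,355) and the yellow spare (570,314). I choose the medium one, about (0.48,-0.116). I'm moving above it so the wrist camera can take a close crop.

Call:
{"fn": "step_arm", "kwargs": {"plan": [{"dx": 0.36, "dy": -0.26, "dz": -0.05}, {"dx": 0.36, "dy": -0.26, "dz": -0.05}, {"dx": 0.36, "dy": -0.26, "dz": -0.05}, {"dx": 0.36, "dy": -0.26, "dz": -0.05}, {"dx": 0.36, "dy": -0.26, "dz": -0.05}, {"dx": 0.36, "dy": -0.26, "dz": -0.05}, {"dx": 0.36, "dy": -0.26, "dz": -0.05}, {"dx": 0.36, "dy": -0.26, "dz": -0.05}, {"dx": 0.36, "dy": -0.26}, {"dx": 0.36, "dy": -0.26}]}}

```text
$.plan[0]: bad value
```

Run:
```python
from h import *
o=telemetry.get_obs(); print(o['time_s'],o['ee_pos'],o['eef_rot'])
p=viewer.camera('wrist'); print(p['tool_from_camera'],p['fx']); C=cloud(p,o)
np.save('w1.npy',dict(p=p,o=o),allow_pickle=True)
save(p,'w1.png')
im=p['img'].astype(int); blue=(im[...,2]>im[...,0]+40)&(im[...,2]>im[...,1]+25)
n,l,s,c=cv2.connectedComponentsWithStats(blue.astype('uint8'))
for i in range(1,n):
    if s[i,4]>200:
        q=C[l==i]; q=q[q[:,2]>.005]; print(s[i],c[i],np.median(q,0).round(4),q.min(0).round(3),q.max(0).round(3))
        fl=q[(q[:,2]>.024)&(q[:,2]<.042)]; b=q[q[:,2]>.055]
        if len(fl)>20 and len(b)>20:
            print(' flange c',((fl.min(0)+fl.max(0))/2).round(4),(fl.max(0)-fl.min(0)).round(4))
            r=cv2.minAreaRect(b[:,:2].astype(np.float32)*1000); print(' bar',r,b[:,2].max(),np.median(b,0))
```

```text
1.3 [ 0.14286497 -0.53110476  0.2224219 ] [-3.14156387e+00 -2.36302506e-06  2.62784770e-01]
[[ 6.94832369e-04 -9.66529453e-01 -2.56554737e-01  7.38989629e-02]
 [ 9.99999621e-01  5.37120960e-04  6.84800757e-04  8.06410377e-04]
 [-5.24079175e-04 -2.56555115e-01  9.66529461e-01 -1.61384468e-01]
 [ 0.00000000e+00  0.00000000e+00  0.00000000e+00  1.00000000e+00]] 344.22142313152267
```

View pics/w1.png

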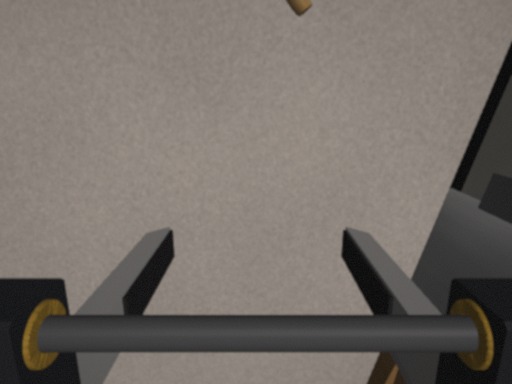

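Call:
{"fn": "step_arm", "kwargs": {"plan": [{"dx": 0.36, "dy": -0.26, "dz": -0.05, "rx": 0, "ry": 0, "rz": 0, "claw": 0}, {"dx": 0.36, "dy": -0.26, "dz": -0.05, "rx": 0, "ry": 0, "rz": 0, "claw": 0}, {"dx": 0.36, "dy": -0.26, "dz": -0.05, "rx": 0, "ry": 0, "rz": 0, "claw": 0}, {"dx": 0.36, "dy": -0.26, "dz": -0.05, "rx": 0, "ry": 0, "rz": 0, "claw": 0}, {"dx": 0.36, "dy": -0.26, "dz": -0.05, "rx": 0, "ry": 0, "rz": 0, "claw": 0}, {"dx": 0.36, "dy": -0.26, "dz": -0.05, "rx": 0, "ry": 0, "rz": 0, "claw": 0}, {"dx": 0.36, "dy": -0.26, "dz": -0.05, "rx": 0, "ry": 0, "rz": 0, "claw": 0}, {"dx": 0.36, "dy": -0.26, "dz": -0.05, "rx": 0, "ry": 0, "rz": 0, "claw": 0}, {"dx": 0.36, "dy": -0.26, "dz": 0, "rx": 0, "ry": 0, "rz": 0, "claw": 0}, {"dx": 0.36, "dy": -0.26, "dz": 0, "rx": 0, "ry": 0, "rz": 0, "claw": 0}]}}

```text
time_s: 2.35
ee_pos: [0.4239, -0.1849, 0.2628]
eef_rot: [3.141, -0.001, 0.263]
force: [0.5, -0.7, -0.4]
grip_width: 0.0939
grip_force: 0.0
```

```bash
cat > capfind.py <<'E'
from h import *
import sys
o=telemetry.get_obs(); print(o['time_s'],o['ee_pos'],o['eef_rot'])
p=viewer.camera('wrist'); C=cloud(p,o)
np.save(sys.argv[1]+'.npy',dict(p=p,o=o),allow_pickle=True)
save(p,sys.argv[1]+'.png')
im=p['img'].astype(int); blue=(im[...,2]>im[...,0]+40)&(im[...,2]>im[...,1]+25)
n,l,s,c=cv2.connectedComponentsWithStats(blue.astype('uint8'))
for i in range(1,n):
    if s[i,4]>200:
        q=C[l==i]; q=q[q[:,2]>.005]; print(s[i],c[i].round(),np.median(q,0).round(4),q.min(0).round(3),q.max(0).round(3))
        b=q[q[:,2]>.055]; fl=q[(q[:,2]>.022)&(q[:,2]<.042)]
        if len(fl)>20 and len(b)>20:
            (x,y),r=cv2.minEnclosingCircle(fl[:,:2].astype(np.float32)); print(' flange',x,y,r)
            print(' bar',cv2.minAreaRect(b[:,:2].astype(np.float32)*1000),np.percentile(b[:,2],90))
E
python3 capfind.py w2
```

```text
2.35 [ 0.423894   -0.1848771   0.26284253] [ 3.14097401e+00 -6.41909957e-04  2.62793649e-01]
[ 178   67   75   77 4426] [215. 105.] [ 0.4843 -0.1232  0.0314] [ 0.441 -0.166  0.028] [ 0.523 -0.082  0.424]
 flange 0.4820823073387146 -0.12257631123065948 0.04144004359841347
 bar ((482.02178955078125, -131.65313720703125), (19.1680908203125, 71.88978576660156), 6.046396255493164) 0.0681893377002733
[  91   95   52   52 2028] [117. 120.] [ 0.4391 -0.0182  0.0219] [ 0.408 -0.166  0.017] [0.495 0.012 0.424]
[ 153  190   96   93 6153] [204. 234.] [ 0.3443 -0.1459  0.0437] [ 0.274 -0.198  0.035] [ 0.495 -0.085  0.424]
 flange 0.3313291072845459 -0.14179079234600067 0.05730624124407768
 bar ((399.2166748046875, -137.96664428710938), (188.3180389404297, 68.74089050292969), 3.5811922550201416) 0.09358261525777949
```

View pics/w2.png

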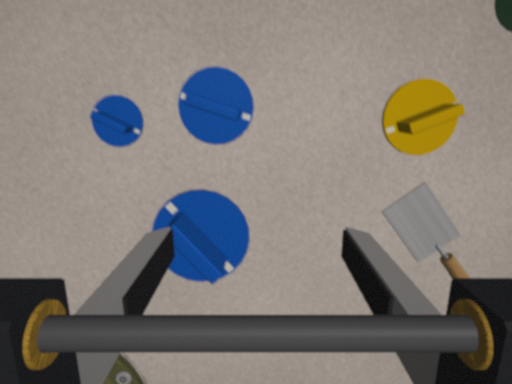

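The crop shows the medium cap at (215,105), bar running from the white mark at (183,97) to (246,116). Its flange radius measures 41.4 mm, so it matches. The small cap is at (117,120), the large at (204,234) and the yellow at (422,117).

Run:
```python
from h import *
d=np.load('w2.npy',allow_pickle=True).item(); p,o=d['p'],d['o']; C=cloud(p,o); im=p['img'].astype(int)
near=np.linalg.norm(C[...,:2]-[.482,-.1226],axis=-1)<.045
b=C[near&(C[...,2]>.058)&(C[...,2]<.08)]
print(len(b),cv2.minAreaRect(b[:,:2].astype(np.float32)*1000),np.median(b,0))
w=near&(im.min(-1)>140)&(C[...,2]>.02); n,l,s,c=cv2.connectedComponentsWithStats(w.astype('uint8'))
for i in range(1,n): print(s[i,4],c[i],np.median(C[l==i],0))
bl=near&(im[...,2]>im[...,0]+40)&(C[...,2]>.026)&(C[...,2]<.04); q=C[bl|w]; (x,y),r=cv2.minEnclosingCircle(q[:,:2].astype(np.float32)); print(x,y,r, np.median(q[:,2]))
# mouth from top and side clouds
for n in ['top','side']:
    p=np.load(n+'.npy',allow_pickle=True).item(); C=cloud(p); im=p['img'].astype(int)
    m=(np.linalg.norm(C[...,:2]-[.63,.13],axis=-1)<.12)&(C[...,2]>.13)
    red=m&(im[...,0]>130)&(im[...,1]<80)
    k,l,s,c=cv2.connectedComponentsWithStats(red.astype('uint8'))
    print(n,[(s[i,4],c[i].round(),np.median(C[l==i],0).round(4)) for i in range(1,k)])
    br=m&(im[...,0]>im[...,2]+50)&(im[...,1]>80); q=C[br]; print('brass',len(q),np.median(q,0),q.min(0),q.max(0))
```

```text
691 ((480.9493408203125, -123.55486297607422), (55.7614860534668, 12.090392112731934), 87.32901763916016) [ 0.48118464 -0.12353761  0.06710936]
21 [182.28571429  95.52380952] [ 0.4837304  -0.08471742  0.03137328]
1 [254. 110.] [ 0.48932649 -0.16452464  0.03031909]
35 [246.14285714 116.45714286] [ 0.48032239 -0.15814802  0.03167036]
1 [253. 115.] [ 0.48381525 -0.16484343  0.03036416]
1 [252. 120.] [ 0.47825329 -0.16516361  0.030133  ]
1 [251. 122.] [ 0.4759145  -0.16464982  0.03154148]
3 [245. 132.] [ 0.46348798 -0.16094543  0.03094341]
2 [236.5 139.5] [ 0.45291205 -0.15377034  0.03143915]
1 [239. 138.] [ 0.45507918 -0.15603415  0.02951774]
1 [234. 141.] [ 0.45041932 -0.15140895  0.03036779]
1 [230. 143.] [ 0.44704189 -0.14756576  0.03033423]
1 [232. 142.] [ 0.44852373 -0.14941336  0.02859144]
1 [207. 144.] [ 0.43902101 -0.12248331  0.02956611]
1 [213. 145.] [ 0.43983176 -0.12943734  0.03052704]
5 [220. 145.] [ 0.44190154 -0.13712748  0.03113845]
0.4808962941169739 -0.12349417060613632 0.041987475007772446 0.03120360419739275
top []
brass 116 [0.60635523 0.12031163 0.18278667] [0.59155208 0.08811546 0.17091045] [0.64941583 0.14744978 0.21070809]
side []
brass 111 [0.63110905 0.11395759 0.19714382] [0.58757754 0.08779366 0.17337875] [0.64709143 0.14724893 0.20978452]
```

Call:
{"fn": "step_arm", "kwargs": {"plan": [{"dx": 0.235, "dy": -0.345, "dz": -0.096, "rx": 0, "ry": 0, "rz": 0, "claw": 0}, {"dx": 0.235, "dy": -0.345, "dz": -0.096, "rx": 0, "ry": 0, "rz": 0, "claw": 0}, {"dx": 0.235, "dy": -0.345, "dz": -0.096, "rx": 0, "ry": 0, "rz": 0, "claw": 0}, {"dx": 0.235, "dy": -0.345, "dz": -0.096, "rx": 0, "ry": 0, "rz": 0, "claw": 0}, {"dx": 0.235, "dy": -0.345, "dz": -0.096, "rx": 0, "ry": 0, "rz": 0, "claw": 0}, {"dx": 0.235, "dy": -0.345, "dz": -0.096, "rx": 0, "ry": 0, "rz": 0, "claw": 0}, {"dx": 0.235, "dy": -0.345, "dz": -0.096, "rx": 0, "ry": 0, "rz": 0, "claw": 0}, {"dx": 0, "dy": 0, "dz": 0, "rx": 0, "ry": 0, "rz": 0, "claw": 0}]}}

```text
time_s: 3.2
ee_pos: [0.5199, 0.093, 0.3303]
eef_rot: [-3.141, -0.001, 0.267]
force: [-0.1, -0.8, -0.6]
grip_width: 0.0938
grip_force: 0.0
```

Run:
```python
from h import *
o=telemetry.get_obs(); print(o['time_s'],o['ee_pos'],o['eef_rot'],o['joint_vel'])
p=viewer.camera('wrist'); C=cloud(p,o)
np.save('w3.npy',dict(p=p,o=o),allow_pickle=True)
im=p['img'].astype(int); cv2.imwrite('pics/w3.png',cv2.resize(p['img'][:,:,::-1],(800,600),interpolation=cv2.INTER_CUBIC))
m=(np.linalg.norm(C[...,:2]-[.63,.12],axis=-1)<.09)&(C[...,2]>.13)&(C[...,2]<.25)
red=m&(im[...,0]>im[...,1]+70)&(im[...,0]>im[...,2]+70); wh=m&(im.min(-1)>165)
for nm,mk in (('red',red),('white',wh)):
    k,l,s,c=cv2.connectedComponentsWithStats(mk.astype('uint8'))
    print(nm,[(s[i,4],c[i].round(1),np.median(C[l==i],0).round(4)) for i in range(1,k) if s[i,4]>3])
# face plane by ransac
q=C[m]; rng=np.random.default_rng(0); best=None
for _ in range(2000):
    a=q[rng.choice(len(q),3)]; nn=np.cross(a[1]-a[0],a[2]-a[0]); L=np.linalg.norm(nn)
    if L<1e-5: continue
    nn/=L; nn*=np.sign(nn[2]); 
    if abs(nn[2]-.866)>.06: continue
    inl=abs((q-a[0])@nn)<.0015
    if best is None or inl.sum()>best.sum(): best=inl
f=q[best]; c=f.mean(0); n=np.linalg.svd(f-c,full_matrices=False)[2][2]; n*=np.sign(n[2])
print('plane',len(f),c,n,np.degrees(np.arccos(n[2])),np.degrees(np.arctan2(n[1],n[0])))
x=np.cross([0,1,0],n); x/=np.linalg.norm(x); y=np.cross(n,x)
uv=np.c_[(f-c)@x,(f-c)@y]; (a,b),r=cv2.minEnclosingCircle(uv.astype(np.float32)); print('centre',c+a*x+b*y,r)
```

```text
3.2 [0.51990931 0.09301434 0.33031289] [-3.14119371e+00 -1.29658231e-03  2.66764408e-01] [-0.07655632 -0.0289202   0.07704713 -0.01514427 -0.02102421 -0.07404669]
red [(np.int32(47), array([241.2,  11.6]), array([0.6529, 0.1408, 0.2101])), (np.int32(22), array([276.5, 116.7]), array([0.5862, 0.0921, 0.1702]))]
white []
plane 7561 [0.62462084 0.11722601 0.19229938] [-0.49949276 -0.02215849  0.86603463] 29.998942548124013 -177.45991121359268
centre [0.61934194 0.11645226 0.18923494] 0.05075709894299507
```

View pics/w3.png

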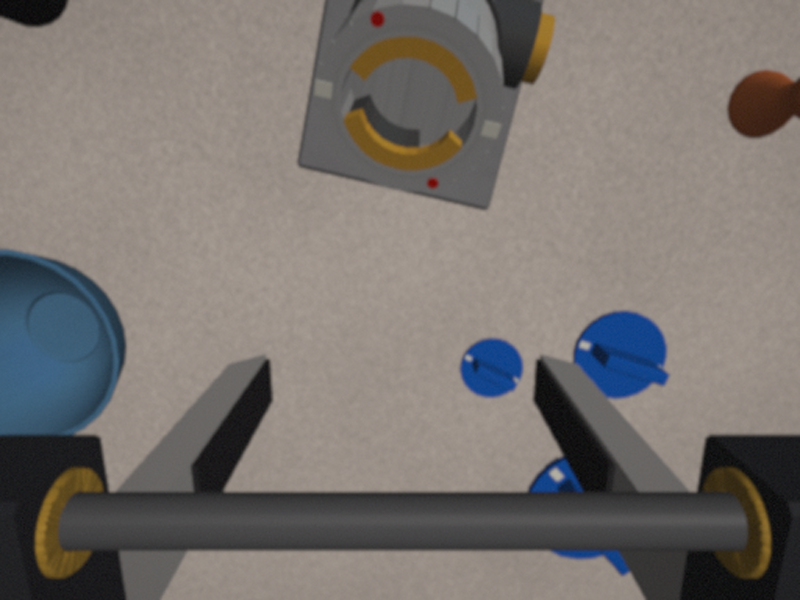

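Slots' white marks at (323,88) and (491,128), red dots at (377,18) and (432,183). The measured mouth centre is (0.6195,0.1165,0.190), with a 30.0° tilt and the dots at 60° from the slots. All of these agree with the description.

```bash
cat >> h.py <<'E'
from scipy.linalg import expm, logm
MC=np.array([.6195,.1165,.190]); ph=np.radians(2.5)
mz=np.array([-.5*np.cos(ph),-.5*np.sin(ph),.8660]); my=np.array([-np.sin(ph),np.cos(ph),0]); mx=np.cross(my,mz)
def Rins(tw=0): # tool rotation with cap twisted tw deg (neg=clockwise) from slots
    return np.c_[my,mx,-mz]@Ro.from_euler('z',-tw,degrees=True).as_matrix()
def Rdown(yaw): return Ro.from_euler('xyz',[180,0,yaw],degrees=True).as_matrix()
def T(R,p): A=np.eye(4); A[:3,:3]=R; A[:3,3]=p; return A
def cur(o=None):
    o=o or telemetry.get_obs(); return T(Ro.from_euler('xyz',o['eef_rot']).as_matrix(),o['ee_pos'])
def rows(A,B,N,show=True):
    S=expm(np.real(logm(np.linalg.inv(A)@B))/N); d=S[:3,3]/.1; w=np.degrees(Ro.from_matrix(S[:3,:3]).as_rotvec())
    print('N',N,'d',d.round(3),'w',(w/90).round(4),'norms',np.linalg.norm(d).round(3),np.linalg.norm(w).round(2))
    if show:
        P=A; s=[]
        for _ in range(N): P=P@S; s.append(P[:3,3].round(3).tolist())
        print(s)
E
python3 - <<'E'
from h import *
A=cur(); B=T(Rdown(87.35),[.481,-.1235,.13]); rows(A,B,9); rows(B,T(Rdown(87.35),[.481,-.1235,.056]),3,0)
E
```

```text
N 9 d [-0.218  0.139  0.222] w [ 0.    -0.    -0.089] norms 0.341 8.01
[[0.502, 0.072, 0.307], [0.487, 0.051, 0.285], [0.476, 0.027, 0.263], [0.468, 0.003, 0.241], [0.463, -0.023, 0.219], [0.462, -0.049, 0.197], [0.465, -0.074, 0.174], [0.471, -0.099, 0.152], [0.481, -0.124, 0.13]]
N 3 d [ 0.    -0.     0.247] w [ 0.  0. -0.] norms 0.247 0.0
```

Call:
{"fn": "step_arm", "kwargs": {"plan": [{"dx": -0.218, "dy": 0.139, "dz": 0.222, "rx": 0, "ry": 0, "rz": -0.089, "claw": 0}, {"dx": -0.218, "dy": 0.139, "dz": 0.222, "rx": 0, "ry": 0, "rz": -0.089, "claw": 0}, {"dx": -0.218, "dy": 0.139, "dz": 0.222, "rx": 0, "ry": 0, "rz": -0.089, "claw": 0}, {"dx": -0.218, "dy": 0.139, "dz": 0.222, "rx": 0, "ry": 0, "rz": -0.089, "claw": 0}, {"dx": -0.218, "dy": 0.139, "dz": 0.222, "rx": 0, "ry": 0, "rz": -0.089, "claw": 0.3}, {"dx": -0.218, "dy": 0.139, "dz": 0.222, "rx": 0, "ry": 0, "rz": -0.089, "claw": 0.3}, {"dx": -0.218, "dy": 0.139, "dz": 0.222, "rx": 0, "ry": 0, "rz": -0.089, "claw": 0.3}, {"dx": -0.218, "dy": 0.139, "dz": 0.222, "rx": 0, "ry": 0, "rz": -0.089, "claw": 0.3}, {"dx": -0.218, "dy": 0.139, "dz": 0.222, "rx": 0, "ry": 0, "rz": -0.089, "claw": 0.3}, {"dx": 0, "dy": 0, "dz": 0, "rx": 0, "ry": 0, "rz": 0, "claw": 0.3}]}}

```text
time_s: 4.25
ee_pos: [0.4784, -0.1274, 0.1271]
eef_rot: [-3.137, -0.001, 1.523]
force: [0.9, 0.6, -0.0]
grip_width: 0.066
grip_force: 0.0
```

Run:
```python
from h import *
A=cur(); rows(A,T(Rdown(87.35),[.481,-.1235,.056]),4,0)
```

```text
N 4 d [0.01  0.007 0.178] w [-0.0007 -0.0001 -0.0003] norms 0.178 0.07
```

Call:
{"fn": "step_arm", "kwargs": {"plan": [{"dx": 0.01, "dy": 0.007, "dz": 0.178, "rx": 0, "ry": 0, "rz": 0, "claw": 0.3}, {"dx": 0.01, "dy": 0.007, "dz": 0.178, "rx": 0, "ry": 0, "rz": 0, "claw": 0.3}, {"dx": 0.01, "dy": 0.007, "dz": 0.178, "rx": 0, "ry": 0, "rz": 0, "claw": 0.3}, {"dx": 0.01, "dy": 0.007, "dz": 0.178, "rx": 0, "ry": 0, "rz": 0, "claw": 0.3}, {"dx": 0, "dy": 0, "dz": 0, "rx": 0, "ry": 0, "rz": 0, "claw": 0.3}, {"dx": 0, "dy": 0, "dz": 0, "rx": 0, "ry": 0, "rz": 0, "claw": 1}, {"dx": 0, "dy": 0, "dz": 0, "rx": 0, "ry": 0, "rz": 0, "claw": 1}, {"dx": 0, "dy": 0, "dz": 0, "rx": 0, "ry": 0, "rz": 0, "claw": 1}, {"dx": 0, "dy": 0, "dz": 0, "rx": 0, "ry": 0, "rz": 0, "claw": 1}, {"dx": 0, "dy": 0, "dz": 0, "rx": 0, "ry": 0, "rz": 0, "claw": 1}], "grip_force": 45}}

```text
time_s: 5.25
ee_pos: [0.4829, -0.121, 0.059]
eef_rot: [3.141, 0.0, 1.521]
force: [-0.8, 0.6, 0.2]
grip_width: 0.0291
grip_force: 0.0
```

Run:
```python
from h import *
A=cur(); print(A.round(4)); o=telemetry.get_obs();print(o['force'],o['grip_width'],o['grip_force'],o['qpos'])
tz=A[2,3]; h=tz  # height of TCP over cap underside
U=T(A[:3,:3],A[:3,3]+[0,0,.16])
for tag,P,h0 in (('approach',U,.09),):
    B=T(Rins(),MC+mz*(h+.05)); rows(A,U,4,0); rows(U,B,9)
```

```text
[[ 4.980e-02  9.988e-01  5.000e-04  4.829e-01]
 [ 9.988e-01 -4.980e-02 -2.000e-04 -1.210e-01]
 [-2.000e-04  5.000e-04 -1.000e+00  5.900e-02]
 [ 0.000e+00  0.000e+00  0.000e+00  1.000e+00]]
[-0.81869873  0.55379226  0.1851015 ] 0.029076053963963767 0.0 [-3.19076370e-01  3.92623165e-01  1.81958269e+00 -3.07559838e-05
  9.28867629e-01 -2.69195515e-01]
N 4 d [-0.   0.  -0.4] w [-0. -0. -0.] norms 0.4 0.0
N 9 d [ 0.263  0.104 -0.05 ] w [-0.037   0.0017 -0.0065] norms 0.287 3.38
[[0.495, -0.095, 0.224], [0.506, -0.069, 0.23], [0.516, -0.044, 0.236], [0.526, -0.017, 0.243], [0.536, 0.009, 0.25], [0.544, 0.035, 0.258], [0.552, 0.061, 0.266], [0.559, 0.088, 0.275], [0.565, 0.114, 0.284]]
```

Call:
{"fn": "step_arm", "kwargs": {"plan": [{"dx": -0.025, "dy": 0, "dz": 0.025, "rx": 0, "ry": 0, "rz": 0, "claw": 1}, {"dx": 0, "dy": 0, "dz": 0, "rx": 0, "ry": 0, "rz": 0, "claw": 1}, {"dx": 0, "dy": 0, "dz": 0, "rx": 0, "ry": 0, "rz": 0, "claw": 1}, {"dx": 0, "dy": 0, "dz": 0, "rx": 0, "ry": 0, "rz": 0, "claw": 1}, {"dx": 0, "dy": 0, "dz": 0, "rx": 0, "ry": 0, "rz": 0, "claw": 1}]}}

```text
time_s: 5.75
ee_pos: [0.4826, -0.1234, 0.056]
eef_rot: [-3.141, -0.0, 1.521]
force: [0.6, -0.7, -1.8]
grip_width: 0.0119
grip_force: 45.0
```

Run:
```python
from h import *
A=cur(); print(A.round(4)); o=telemetry.get_obs();print(o['force'],o['grip_width'],o['grip_force'])
```

```text
[[ 4.980e-02  9.988e-01 -4.000e-04  4.826e-01]
 [ 9.988e-01 -4.980e-02  2.000e-04 -1.234e-01]
 [ 1.000e-04 -4.000e-04 -1.000e+00  5.600e-02]
 [ 0.000e+00  0.000e+00  0.000e+00  1.000e+00]]
[ 0.61470994 -0.66552404 -1.78004761] 0.011865081440906375 44.997957944869995
```

Call:
{"fn": "step_arm", "kwargs": {"plan": [{"dx": 0, "dy": 0, "dz": -0.2, "rx": 0, "ry": 0, "rz": 0, "claw": 1}, {"dx": 0, "dy": 0, "dz": -0.4, "rx": 0, "ry": 0, "rz": 0, "claw": 1}, {"dx": 0, "dy": 0, "dz": -0.4, "rx": 0, "ry": 0, "rz": 0, "claw": 1}, {"dx": 0, "dy": 0, "dz": -0.4, "rx": 0, "ry": 0, "rz": 0, "claw": 1}, {"dx": 0, "dy": 0, "dz": -0.2, "rx": 0, "ry": 0, "rz": 0, "claw": 1}, {"dx": 0, "dy": 0, "dz": 0, "rx": 0, "ry": 0, "rz": 0, "claw": 1}]}}

```text
time_s: 6.35
ee_pos: [0.4836, -0.1237, 0.2187]
eef_rot: [3.137, 0.001, 1.521]
force: [-0.2, 0.2, -3.0]
grip_width: 0.0117
grip_force: 45.0
```

Run:
```python
from h import *
A=cur(); print(A.round(4)); o=telemetry.get_obs();print(o['time_s'],o['grip_width'],o['grip_force'])
rows(A,T(Rins(),MC+mz*(.056+.05)),9)
```

```text
[[ 0.0497  0.9988  0.0047  0.4836]
 [ 0.9988 -0.0497 -0.0015 -0.1237]
 [-0.0013  0.0047 -1.      0.2187]
 [ 0.      0.      0.      1.    ]]
6.35 0.011724962884439027 44.99798655509949
N 9 d [ 0.266  0.105 -0.047] w [-0.0367  0.0018 -0.0064] norms 0.289 3.36
[[0.495, -0.098, 0.223], [0.507, -0.072, 0.229], [0.517, -0.045, 0.235], [0.527, -0.019, 0.241], [0.537, 0.008, 0.248], [0.545, 0.034, 0.256], [0.553, 0.061, 0.264], [0.56, 0.087, 0.273], [0.567, 0.114, 0.282]]
```

Call:
{"fn": "step_arm", "kwargs": {"plan": [{"dx": 0.266, "dy": 0.105, "dz": -0.047, "rx": -0.0367, "ry": 0.0018, "rz": -0.0064, "claw": 1}, {"dx": 0.266, "dy": 0.105, "dz": -0.047, "rx": -0.0367, "ry": 0.0018, "rz": -0.0064, "claw": 1}, {"dx": 0.266, "dy": 0.105, "dz": -0.047, "rx": -0.0367, "ry": 0.0018, "rz": -0.0064, "claw": 1}, {"dx": 0.266, "dy": 0.105, "dz": -0.047, "rx": -0.0367, "ry": 0.0018, "rz": -0.0064, "claw": 1}, {"dx": 0.266, "dy": 0.105, "dz": -0.047, "rx": -0.0367, "ry": 0.0018, "rz": -0.0064, "claw": 1}, {"dx": 0.266, "dy": 0.105, "dz": -0.047, "rx": -0.0367, "ry": 0.0018, "rz": -0.0064, "claw": 1}, {"dx": 0.266, "dy": 0.105, "dz": -0.047, "rx": -0.0367, "ry": 0.0018, "rz": -0.0064, "claw": 1}, {"dx": 0.266, "dy": 0.105, "dz": -0.047, "rx": -0.0367, "ry": 0.0018, "rz": -0.0064, "claw": 1}, {"dx": 0.266, "dy": 0.105, "dz": -0.047, "rx": -0.0367, "ry": 0.0018, "rz": -0.0064, "claw": 1}, {"dx": 0, "dy": 0, "dz": 0, "rx": 0, "ry": 0, "rz": 0, "claw": 1}]}}

```text
time_s: 7.35
ee_pos: [0.5656, 0.117, 0.2778]
eef_rot: [2.623, -0.002, 1.617]
force: [0.9, -0.6, -3.8]
grip_width: 0.0119
grip_force: 45.0
```

Run:
```python
from h import *
import time
p=viewer.camera('wrist'); o=telemetry.get_obs(); A=cur(o); print(o['time_s'],o['joint_vel'].round(3),o['qpos'].round(2))
np.save('w4.npy',dict(p=p,o=o),allow_pickle=True); save(p,'w4.png')
M=np.c_[mx,my,mz]
print('tcp in mouth',(M.T@(A[:3,3]-MC)).round(4),'rot err deg',np.degrees(Ro.from_matrix(Rins().T@A[:3,:3]).as_rotvec()).round(2))
# cap in tool frame from depth
q=cloud(p,o); t=(q-A[:3,3])@A[:3,:3]; im=p['img'].astype(int)
b=(im[...,2]>im[...,0]+40)&(im[...,2]>im[...,1]+25)&(np.abs(t).max(-1)<.07)
fl=t[b&(t[...,2]>.018)&(t[...,2]<.04)]; bar=t[b&(t[...,2]<.01)]
print(len(fl),len(bar)); 
if len(fl)>50:
    print(np.median(fl,0),fl.min(0),fl.max(0)); c=fl.mean(0); n=np.linalg.svd(fl-c,full_matrices=False)[2][2]; print('flange normal in tool',n)
if len(bar): print(bar.min(0),bar.max(0),np.median(bar,0))
```

```text
7.4 [-0.039  0.002 -0.     0.013  0.027 -0.026] [ 0.16  0.06  1.75 -0.08  0.82  0.16]
tcp in mouth [-0.0031  0.0016  0.1027] rot err deg [ 0.4   0.1  -0.05]
8823 3046
[ 0.01392242 -0.00151308  0.02408725] [-0.04005858 -0.04256321  0.01835863] [0.04243453 0.04089363 0.02880353]
flange normal in tool [ 1.65619039e-03 -1.46175773e-04 -9.99998618e-01]
[-0.02722206 -0.01904407 -0.03756053] [0.02889159 0.0175075  0.00999432] [ 0.00570766 -0.00050091 -0.0117966 ]
```

View pics/w4.png

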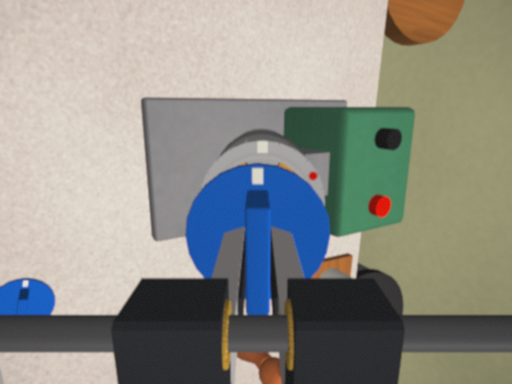

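Cap held with its white mark at (257,175), and the mouth's mark behind it at (262,147). They are nearly aligned; I'll check the residual from this picture's depth.

Run:
```python
from h import *
d=np.load('w4.npy',allow_pickle=True).item(); p,o=d['p'],d['o']; A=cur(o); q=cloud(p,o); M=np.c_[mx,my,mz]
m=(q-MC)@M; t=(q-A[:3,3])@A[:3,:3]; im=p['img'].astype(int)
red=(im[...,0]>im[...,1]+70)&(abs(m[...,2])<.008)&(np.linalg.norm(m[...,:2],axis=-1)<.06)
print('red',red.sum(),np.median(m[red],0),'expect',.0459*np.array([np.cos(np.pi/6),.5]))
w=(im.min(-1)>150)
a=w&(abs(m[...,2])<.008)&(np.linalg.norm(m[...,:2],axis=-1)<.06); print('mouth mark',a.sum(),np.mean(m[a],0))
b=w&(abs(t[...,2]-.024)<.005)&(np.linalg.norm(t[...,:2],axis=-1)<.044); print('cap mark',b.sum(),np.mean(t[b],0),np.mean(m[b],0))
f=(abs(m[...,2])<.004)&(np.linalg.norm(m[...,:2],axis=-1)<.06)&(m[...,1]>0); print('face z',np.median(m[f],0))
e=m[f&(m[...,1]>.01)][:,:2]; r=np.linalg.norm(e,axis=1); ang=np.degrees(np.arctan2(e[:,1],e[:,0]))
for k in range(20,160,20):
    s=(ang>k)&(ang<k+20); 
    if s.sum()>5: print(k,s.sum(),np.percentile(r[s],97).round(4))
U=T(Rins(),MC+M@np.array([0,-.001,.056+.015-.0]));rows(A,U,4,0)
rows(U,T(Rins(),MC+M@np.array([0,-.001,.056-.026])),8,0)
```

```text
red 53 [ 0.03870772  0.02216994 -0.00015722] expect [0.03975057 0.02295   ]
mouth mark 2018 [ 0.00200393  0.03370668 -0.00082982]
cap mark 187 [ 0.0327164  -0.00054778  0.02345289] [-0.00384745  0.03435364  0.07934133]
face z [ 0.00515222  0.03452793 -0.00082909]
20 277 0.0485
40 357 0.0483
60 373 0.0485
80 351 0.0486
100 361 0.049
120 323 0.0495
140 188 0.05
N 4 d [-0.007  0.008  0.079] w [-0.0011 -0.0003  0.0001] norms 0.08 0.1
N 8 d [-0.    -0.     0.051] w [-0. -0.  0.] norms 0.051 0.0
```

Call:
{"fn": "step_arm", "kwargs": {"plan": [{"dx": -0.007, "dy": 0.007, "dz": 0.079, "rx": -0.001, "ry": 0, "rz": 0, "claw": 1}, {"dx": -0.007, "dy": 0.007, "dz": 0.079, "rx": -0.001, "ry": 0, "rz": 0, "claw": 1}, {"dx": -0.007, "dy": 0.007, "dz": 0.079, "rx": -0.001, "ry": 0, "rz": 0, "claw": 1}, {"dx": -0.007, "dy": 0.007, "dz": 0.079, "rx": -0.001, "ry": 0, "rz": 0, "claw": 1}, {"dx": 0, "dy": 0, "dz": 0, "rx": 0, "ry": 0, "rz": 0, "claw": 1}, {"dx": 0, "dy": 0, "dz": 0, "rx": 0, "ry": 0, "rz": 0, "claw": 1}]}}

```text
time_s: 8.0
ee_pos: [0.5845, 0.1124, 0.253]
eef_rot: [2.617, -0.001, 1.614]
force: [-0.1, 1.3, -3.2]
grip_width: 0.0117
grip_force: 45.0
```

```bash
cat > st.py <<'E'
from h import *
import sys
M=np.c_[mx,my,mz]; o=telemetry.get_obs(); A=cur(o)
print(o['time_s'],'tcp in mouth mm',(1000*M.T@(A[:3,3]-MC)).round(2),'rot err deg',np.degrees(Ro.from_matrix(Rins().T@A[:3,:3]).as_rotvec()).round(2),'force mouth',(M.T@o['force']).round(1),'moment',(M.T@o['moment']).round(2),o['grip_width'].round(4))
if len(sys.argv)>1:
    z,n=float(sys.argv[1]),int(sys.argv[2]); rows(A,T(Rins(),MC+M@np.array([-.0005,-.001,z/1000])),n,0)
E
python3 st.py 30 8
```

```text
Traceback (most recent call last):
  File "st.py", line 4, in <module>
    print(o['time_s'],'tcp in mouth mm',(1000*M.T@(A[:3,3]-MC)).round(2),'rot err deg',np.degrees(Ro.from_matrix(Rins().T@A[:3,:3]).as_rotvec()).round(2),'force mouth',(M.T@o['force']).round(1),'moment',(M.T@o['moment']).round(2),o['grip_width'].round(4))
                                                                                                                                                                                                                                      ^^^^^^^^^^^^^^^^^^^^^
AttributeError: 'float' object has no attribute 'round'
```

```bash
sed -i "s/o\['grip_width'\].round(4)/o['grip_width']/" st.py; python3 st.py 30 8
```

```text
8.0 tcp in mouth mm [ 1.05 -2.56 72.19] rot err deg [-0.08  0.04  0.08] force mouth [-1.6  1.3 -2.7] moment [-0.04  0.39  0.03] 0.011749387559359658
N 8 d [ 0.002 -0.002  0.053] w [ 0.0001 -0.0001 -0.0001] norms 0.053 0.01
```

Call:
{"fn": "step_arm", "kwargs": {"plan": [{"dx": 0.015, "dy": -0.015, "dz": 0.04, "rx": 0, "ry": 0, "rz": 0, "claw": 1}, {"dx": 0, "dy": 0, "dz": 0.04, "rx": 0, "ry": 0, "rz": 0, "claw": 1}, {"dx": 0, "dy": 0, "dz": 0.04, "rx": 0, "ry": 0, "rz": 0, "claw": 1}, {"dx": 0, "dy": 0, "dz": 0.04, "rx": 0, "ry": 0, "rz": 0, "claw": 1}, {"dx": 0, "dy": 0, "dz": 0.04, "rx": 0, "ry": 0, "rz": 0, "claw": 1}, {"dx": 0, "dy": 0, "dz": 0, "rx": 0, "ry": 0, "rz": 0, "claw": 1}]}}

```text
time_s: 8.6
ee_pos: [0.5931, 0.1145, 0.2346]
eef_rot: [2.617, -0.001, 1.614]
force: [-0.4, 0.1, -2.7]
grip_width: 0.012
grip_force: 45.0
```

```bash
python3 st.py 30 6
```

```text
8.6 tcp in mouth mm [-0.63 -0.86 51.84] rot err deg [-0.06  0.05  0.06] force mouth [-1.7  0.1 -2.1] moment [-0.03  0.46  0.  ] 0.01197236538496398
N 6 d [-0.     0.     0.036] w [ 0.0001 -0.0001 -0.0001] norms 0.036 0.02
```

Call:
{"fn": "step_arm", "kwargs": {"plan": [{"dx": 0, "dy": 0, "dz": 0.04, "rx": 0, "ry": 0, "rz": 0, "claw": 1}, {"dx": 0, "dy": 0, "dz": 0.04, "rx": 0, "ry": 0, "rz": 0, "claw": 1}, {"dx": 0, "dy": 0, "dz": 0.04, "rx": 0, "ry": 0, "rz": 0, "claw": 1}, {"dx": 0, "dy": 0, "dz": 0.03, "rx": 0, "ry": 0, "rz": 0, "claw": 1}, {"dx": 0, "dy": 0, "dz": 0.03, "rx": 0, "ry": 0, "rz": 0, "claw": 1}, {"dx": 0, "dy": 0, "dz": 0.02, "rx": 0, "ry": 0, "rz": 0, "claw": 1}, {"dx": 0, "dy": 0, "dz": 0, "rx": 0, "ry": 0, "rz": 0, "claw": 1}]}}

```text
time_s: 9.3
ee_pos: [0.6031, 0.115, 0.2177]
eef_rot: [2.616, -0.001, 1.614]
force: [0.1, 0.4, -2.9]
grip_width: 0.0119
grip_force: 45.0
```

```bash
python3 st.py 30 1
```

```text
9.3 tcp in mouth mm [-0.39 -0.83 32.2 ] rot err deg [-0.09  0.05  0.07] force mouth [-1.4  0.4 -2.6] moment [-0.08  0.42  0.04] 0.01193749370496726
N 1 d [-0.002 -0.001  0.022] w [ 0.001  -0.0006 -0.0007] norms 0.022 0.12
```

Through the slots without contact. I'm pressing the last 2–3 mm until the force rises.

Call:
{"fn": "step_arm", "kwargs": {"plan": [{"dx": 0, "dy": 0, "dz": 0.015, "rx": 0, "ry": 0, "rz": 0, "claw": 1}, {"dx": 0, "dy": 0, "dz": 0.01, "rx": 0, "ry": 0, "rz": 0, "claw": 1}, {"dx": 0, "dy": 0, "dz": 0.005, "rx": 0, "ry": 0, "rz": 0, "claw": 1}, {"dx": 0, "dy": 0, "dz": 0, "rx": 0, "ry": 0, "rz": 0, "claw": 1}]}}

```text
time_s: 9.7
ee_pos: [0.6046, 0.115, 0.2154]
eef_rot: [2.616, -0.001, 1.614]
force: [-0.3, -0.2, -3.0]
grip_width: 0.012
grip_force: 45.0
```

```bash
python3 st.py 30 1
```

```text
9.7 tcp in mouth mm [-0.24 -0.81 29.49] rot err deg [-0.11  0.05  0.07] force mouth [-1.7 -0.1 -2.4] moment [-0.05  0.38 -0.01] 0.012018960406572193
N 1 d [-0.002 -0.003 -0.005] w [ 0.0012 -0.0006 -0.0008] norms 0.006 0.14
```

Call:
{"fn": "step_arm", "kwargs": {"plan": [{"dx": 0, "dy": 0, "dz": 0.008, "rx": 0, "ry": 0, "rz": 0, "claw": 1}, {"dx": 0, "dy": 0, "dz": 0.006, "rx": 0, "ry": 0, "rz": 0, "claw": 1}, {"dx": 0, "dy": 0, "dz": 0, "rx": 0, "ry": 0, "rz": 0, "claw": 1}]}}

```text
time_s: 10.0
ee_pos: [0.6047, 0.1151, 0.2154]
eef_rot: [2.616, -0.001, 1.614]
force: [-19.6, -2.2, 13.3]
grip_width: 0.0117
grip_force: 45.0
```

```bash
python3 st.py 30 1
```

```text
10.0 tcp in mouth mm [-0.15 -0.78 29.41] rot err deg [-0.1   0.05  0.06] force mouth [-10.4  -1.3  21.3] moment [-0.31  2.31  0.03] 0.01169305972135103
N 1 d [-0.002 -0.003 -0.006] w [ 0.0012 -0.0005 -0.0007] norms 0.007 0.13
```

Flush: contact at the expected depth. Now I ease the push and twist clockwise (tool +rz).

Call:
{"fn": "step_arm", "kwargs": {"plan": [{"dx": 0, "dy": -0.003, "dz": -0.007, "rx": 0, "ry": 0, "rz": 0, "claw": 1}, {"dx": 0, "dy": 0, "dz": 0, "rx": 0, "ry": 0, "rz": 0.05, "claw": 1}, {"dx": 0, "dy": 0, "dz": 0, "rx": 0, "ry": 0, "rz": 0.07, "claw": 1}, {"dx": 0, "dy": 0, "dz": 0, "rx": 0, "ry": 0, "rz": 0.07, "claw": 1}, {"dx": 0, "dy": 0, "dz": 0, "rx": 0, "ry": 0, "rz": 0.07, "claw": 1}, {"dx": 0, "dy": 0, "dz": 0, "rx": 0, "ry": 0, "rz": 0, "claw": 1}]}}

```text
time_s: 10.6
ee_pos: [0.6049, 0.115, 0.2155]
eef_rot: [2.652, -0.203, 1.254]
force: [-4.8, -1.4, 4.9]
grip_width: 0.0117
grip_force: 45.0
```

```bash
python3 st.py
```

```text
10.6 tcp in mouth mm [ 0.06 -0.84 29.4 ] rot err deg [-0.17  0.09 23.58] force mouth [-1.8 -1.2  6.7] moment [-0.17  0.66 -0.07] 0.011664911175069586
```

Turning freely; on to the stop.

Call:
{"fn": "step_arm", "kwargs": {"plan": [{"dx": 0, "dy": 0, "dz": 0, "rx": 0, "ry": 0, "rz": 0.07, "claw": 1}, {"dx": 0, "dy": 0, "dz": 0, "rx": 0, "ry": 0, "rz": 0.07, "claw": 1}, {"dx": 0, "dy": 0, "dz": 0, "rx": 0, "ry": 0, "rz": 0.07, "claw": 1}, {"dx": 0, "dy": 0, "dz": 0, "rx": 0, "ry": 0, "rz": 0.07, "claw": 1}, {"dx": 0, "dy": 0, "dz": 0, "rx": 0, "ry": 0, "rz": 0.07, "claw": 1}, {"dx": 0, "dy": 0, "dz": 0, "rx": 0, "ry": 0, "rz": 0.03, "claw": 1}, {"dx": 0, "dy": 0, "dz": 0, "rx": 0, "ry": 0, "rz": 0, "claw": 1}]}}

```text
time_s: 11.3
ee_pos: [0.6048, 0.1158, 0.2155]
eef_rot: [2.84, -0.439, 0.679]
force: [-5.4, 5.3, 5.2]
grip_width: 0.0116
grip_force: 45.1
```

```bash
python3 st.py
```

```text
11.3 tcp in mouth mm [ 0.03 -0.04 29.45] rot err deg [-0.12  0.2  57.53] force mouth [-1.8  5.5  7.1] moment [0.91 0.79 0.44] 0.011557863748643657
```

Call:
{"fn": "step_arm", "kwargs": {"plan": [{"dx": 0, "dy": 0, "dz": 0, "rx": 0, "ry": 0, "rz": 0.025, "claw": 1}, {"dx": 0, "dy": 0, "dz": 0, "rx": 0, "ry": 0, "rz": 0, "claw": 1}]}}

```text
time_s: 11.5
ee_pos: [0.6047, 0.1162, 0.2155]
eef_rot: [2.858, -0.451, 0.638]
force: [-7.1, 7.4, 4.3]
grip_width: 0.0117
grip_force: 45.4
```

```bash
python3 st.py
```

```text
11.5 tcp in mouth mm [-0.03  0.33 29.49] rot err deg [-0.1   0.23 59.73] force mouth [-3.7  7.7  7.2] moment [1.45 0.83 0.58] 0.011730468133576418
```

Call:
{"fn": "step_arm", "kwargs": {"plan": [{"dx": 0, "dy": 0, "dz": 0, "rx": 0, "ry": 0, "rz": 0, "claw": 0.6}, {"dx": 0, "dy": 0, "dz": 0, "rx": 0, "ry": 0, "rz": 0, "claw": 0.6}, {"dx": 0, "dy": 0, "dz": 0, "rx": 0, "ry": 0, "rz": 0, "claw": 0.6}, {"dx": 0, "dy": 0, "dz": 0, "rx": 0, "ry": 0, "rz": 0, "claw": 0.6}, {"dx": 0, "dy": 0, "dz": -0.2, "rx": 0, "ry": 0, "rz": 0, "claw": 0.6}, {"dx": 0, "dy": 0, "dz": -0.3, "rx": 0, "ry": 0, "rz": 0, "claw": 0.6}, {"dx": 0, "dy": 0, "dz": -0.3, "rx": 0, "ry": 0, "rz": 0, "claw": 0.6}, {"dx": 0, "dy": 0, "dz": -0.3, "rx": 0, "ry": 0, "rz": 0, "claw": 0.6}, {"dx": 0, "dy": 0, "dz": -0.2, "rx": 0, "ry": 0, "rz": 0, "claw": 0.6}, {"dx": 0, "dy": 0, "dz": 0, "rx": 0, "ry": 0, "rz": 0, "claw": 0.6}]}}

```text
time_s: 12.5
ee_pos: [0.5395, 0.1121, 0.33]
eef_rot: [2.857, -0.454, 0.635]
force: [-0.4, 0.5, -1.6]
grip_width: 0.0376
grip_force: 0.0
```

Run:
```python
from h import *
M=np.c_[mx,my,mz]
o=telemetry.get_obs(); p=viewer.camera('wrist'); q=cloud(p,o); m=(q-MC)@M; im=p['img'].astype(int); save(p,'w5.png')
print(o['time_s'],o['grip_width'],o['force'],o['joint_vel'].round(3))
b=(im[...,2]>im[...,0]+40)&(im[...,2]>im[...,1]+25)&(np.linalg.norm(m[...,:2],axis=-1)<.055)
fl=m[b&(m[...,2]<.012)&(m[...,2]>-.005)]; c=fl.mean(0); n=np.linalg.svd(fl-c,full_matrices=False)[2][2]
print('flange',len(fl),np.median(fl,0),cv2.minEnclosingCircle(fl[:,:2].astype(np.float32)),'normal',n)
bar=m[b&(m[...,2]>.037)&(m[...,2]<.05)]; print('bar',len(bar),cv2.minAreaRect(bar[:,:2].astype(np.float32)*1000),np.median(bar,0))
```

```text
12.5 0.03762490026608654 [-0.36497819  0.46133062 -1.63657058] [-0.004  0.059  0.032 -0.001 -0.047  0.003]
flange 4855 [0.00268097 0.00205178 0.00533947] ((-9.097970178117976e-05, -5.6936911278171465e-05), 0.042166173458099365) normal [-1.52564930e-03  1.32451741e-04 -9.99998827e-01]
bar 898 ((0.024120330810546875, 0.38550567626953125), (55.901123046875, 11.976161003112793), 33.23942565917969) [0.00082595 0.00098248 0.04125422]
```

View pics/w5.png

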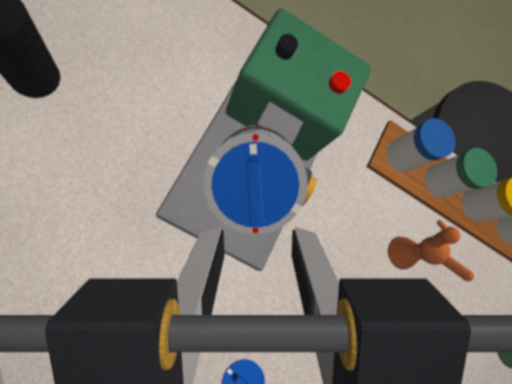

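The cap's bar and white mark at (253,148) point at the red dots (255,137) and (255,230). The flange is flush and centred, the twist is about 57°, and the fingers are clear.

```bash
python3 -c "
from h import *
print(hand_in())"
```

```text
the job is handed in; nothing more can be done
None
```

The blue cap is in the extruder's mouth: flush, centred, twisted about 57° clockwise (50° was needed) and released, and the job is handed in at about 12.6 s; no verdict was returned.

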